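# Close a power-supply housing on its dowels and hold it shut

## Task

Lift the loose knobbed dust lid off the lower half of the power-supply housing and set it down gently on the bench top, knob up. Then pick up the finned upper half, fit its two holes over the lower half's two dowels and press it down against the sprung plate until the two halves meet flush, fins up; finish while still holding the pair pressed together, without letting go. Leave the bottle, the screwdriver and the tape roll where they are.

Things in the scene. Friction and masses are not known exactly. Their poses are not given: they have to be found in the camera images.
- rim_center (a point): centre of the flat top rim of the lower half, 44 mm above the bench, z up. Two upright steel dowels stand on the rim plane at x = +58 and -58 mm, y = 0: diameter 10 mm, 16 mm tall, the upper 6 mm tapering to 4 mm. Half a turn about z makes no difference. Hidden under the dust lid at the start
- lower_half: lower half of the housing: dark steel open box, 150 (x) by 84 (y) by 36 mm, fixed on an 8 mm thick aluminium nest plate 170 by 104 mm, bolted to the bench. Origin at the centre of the nest plate's underside, axes as rim_center. It is on the robot's left or right, the upper half on the other side, the bench between them is free
- sprung_plate (a joint): how far the sprung copper plate (70 by 50 mm, middle of the lower half) is pushed down, m. At 0 its top is 5 mm above the rim: the upper half merely laid on it stays 5 mm open. 8 N starts it moving, 11 N (weight of the upper half included) holds it 0.005 down, where the upper half meets the rim and stops. Springs back when let go
- lid_knob (a point): centre, half-way up, of the grey upright round knob (diameter 24 mm, 34 mm tall) in the middle of the dust lid. The lid's flat top is 17 mm below this point, its lower edge 43 mm below. z up
- dust_lid: loose black plastic dust lid (about 120 g): a shallow cap open below, 148 (x) by 82 (y) mm, 26 mm high without its knob. Origin at the middle of the plane of its lower edge, z up through the knob. At the start its lower edge stands loose on the rim of the lower half, centred, axes parallel
- fin_block (a point): grip point of the upper half: in the middle of its fin block, 34 mm above the underside and 22 mm above the plate's top. The block is 70 mm long (x), 36 mm wide (y, flat outer fins 18 mm either side of this point) and 36 mm high. z up
- upper_half: loose aluminium upper half (about 0.4 kg): flat plate 150 (x) by 84 (y) by 12 mm with the fin block on its middle, and two chamfered through holes of 13 mm diameter at x = +58 and -58 mm, y = 0. Origin at the centre of its underside, z up. Half a turn about z makes no difference. Starts flat on the bench, fins up
- upper_face (a point): centre of the flat underside of the upper half, 34 mm below fin_block, same axes; on the bench at the start
- bottle: full plastic bottle, diameter 64 mm, 200 mm tall, upright at the far side of the bench; origin at the centre of its underside. Leave alone
- screwdriver_grip (a point): middle of the handle of a 180 mm screwdriver lying across the far side of the bench. Leave alone
- tape_roll: flat grey ring lying on the bench to the robot's right, diameter 90 mm, 24 mm high; origin at the centre of its underside. Leave alone
Not all that is in view belongs to the job. What is shaped like the upper_half but green is not meant. Leave any yellow look-alike of the dust_lid alone.

How it is judged:
By the outcome, as a careful person would: the job done as asked, in the order asked, and still so for the second after the job is handed in, while the arm keeps its last pose, push and grip.
It also fails if it takes over 61 s, if anything falls off the work surface, if the arm or the gripper's body presses on something with over 40 N, if the wrist force passes 120 N, or if a joint passes its speed limit or range.

## Robot

A 6-joint arm with a two-finger parallel gripper is mounted at the origin on the work surface. World frame = base frame: x ahead of the robot, y to its left, z up, the work surface at z = 0. Lengths are in mm, angles in rad, forces in N, time in s.
With the tool pointing down it reaches from about 350 to 725 mm from the base axis. Payload 6 kg.
Tool frame: the origin (TCP) lies midway between the tips of the shut fingers; the grasp point (between the pads) lies 19 mm behind it (robot.hold_point_z is the distance from the TCP to the grasp point, in mm); z points along the fingers, y is the direction in which the jaws open and shut (so a half turn about z gives the same grasp; the last joint's range is limited). The gripper opens to 85 mm and grips with 20 to 120 N. Pads are 22 mm wide; open, the fingers measure 114 mm over their backs; the gripper's body (76 mm by 85 mm) begins 54 mm behind the grasp point. The pads swing forward as they close: fully open they stand 13 mm farther back than shut.
Start: joints at [1.448, 0.04, 0.085, 0, -1.615, -0.334], TCP at [264.619, 538.468, 210.061] pointing down, gripper open.
Joint ranges: [-2.56, 2.56], [-1.29, 2.01], [-1.08, 1.49], [-3.29, 1.98], [-2.81, -0.18], [-2.99, 2.99]. Speed limits (rad/s): [2.57, 2.57, 3.01, 3.14, 3.14, 3.14].

## Interface

Orientations are given as a rotation vector (axis times angle).
In Python, from station import robot gives the robot as it stands.
- The arm moves only by the tool send_rows, never from a script. Its argument "deltas" is a list of rows, each an object of numbers: "dx", "dy", "dz": the shift along the tool's x, y, z in mm; "ax", "ay", "az": the turn, a rotation vector about the tool's x, y, z in rad. A call has 1 to 10 rows; each row shifts and turns the commanded pose from where the row before left it, along the tool's axes as they then stand; what a row does not reach is not made up. A row lasts 1/8 s, in which the tool goes at most 62.5 mm and 10.7 degrees, less where a joint would pass 70% of its speed; a pose out of reach is approached as far as the arm can. A call with a gripper value outside its range is refused whole. "claw" is the finger opening in mm, from 0 to 85.4, set as the call begins (left out, the last holds). The fingers move at their own pace and stop on an object; "squeeze" is the grip in N (left out, the last holds). Time passes only in rows, so rows that do not move let the fingers close. It gives the time, the measured TCP pose, the force and the opening at its end, in the units of the state.
- robot.get_state(): the state, without advancing time (a new reading comes with each control period).
- robot.capture(name): name is "scene" or "top" or "wrist"; returns (picture, depth): 384x512x3 uint8, blue, green, red; 384x512 float32, mm along the optical axis (not along the pixel's ray), 0 where there is no reading.
- robot.get_calibration(name): a dict with "fx", "fy", "cx", "cy" (pixels), "R" (3x3) and "t" (3): a world point X has camera coordinates R X + t; the wrist camera has in their place "tool_from_camera" (4x4, takes a point from camera to tool coordinates, whose origin is the TCP and whose axes are the flange's). Camera axes: x right, y down, z forward; pixel columns grow to the right and rows downward; lengths in mm; the calibration is good to about 2 mm. The wrist camera is an equidistant fisheye: a pixel r from the principal point sees the ray r / f radians off the axis. A picture is of the moment at which its call begins: read the wrist's pose just before it. get_calibration takes no time and is no camera call.
- robot.job_done(): hands the job in, once; it reports no verdict.
The state is a dict: "time": time; "joint_positions": joint angles; "qvel": joint speeds; "tau": joint torques, N m; "position": TCP position; "tcp_rot": TCP orientation; "force": force on the tool from outside, world axes, zero at the start; "moment": the same for the moment, N m; "gripper_width": finger opening in mm.
Only numpy, scipy, OpenCV 4.12 (cv2) and the standard library are available. Lean on these libraries where they do the work, as an engineer would, in place of code of your own. Each camera call takes 0.05 s, during which the arm holds its last target. There are 200 camera calls.

## Working session

There is one attempt and no reset: what is moved stays moved. The work goes in short steps, Python scripts to look and compute and a tool call to move; the robot and the scene stay as the last step left them, time stands still between calls to the robot, and variables do not carry over. Pictures are saved under pics/ and viewed, about 8 in all and at most 12, crops included, and the job is handed in when it is done.

Besides the shell and the picture viewer there is one more tool, called as name(argument=value, ...) on one line, values as JSON. send_rows: Moves the arm, as the interface text tells. Its arguments: {"type":"object","properties":{"deltas":{"type":"array"},"claw":{"type":"number"},"squeeze":{"type":"number"}},"required":["deltas"]}

```bash
ls; mkdir -p pics; python3 - <<'E'
from station import robot
import cv2,numpy as np
s=robot.get_state();print(s)
for n in("scene","top"):
    p,d=robot.capture(n);cv2.imwrite(f"pics/{n}0.png",p);np.save(f"{n}0.npy",d);print(n,{k:np.round(v,4).tolist() for k,v in robot.get_calibration(n).items()})
a=cv2.imread("pics/top0.png");cv2.imwrite("pics/top0b.png",cv2.resize(a,(800,600)))
print({k:np.round(v,4).tolist() for k,v in robot.get_calibration("wrist").items()})
E
```

```text
pics
{'time': 0.0, 'joint_positions': array([ 1.44769447e+00,  4.08200588e-02,  8.38395839e-02, -4.46281077e-04,
       -1.61552964e+00, -3.33705581e-01]), 'qvel': array([ 0.00223357,  0.00133858,  0.00010872, -0.00016603,  0.0002049 ,
       -0.00158319]), 'tau': array([-1.09628561e-04, -3.68200779e+01,  3.47410440e+01,  6.93187237e+00,
       -5.40179957e-03, -3.97464994e-07]), 'position': array([264.42145855, 538.18644072, 209.09348822]), 'tcp_rot': array([ 3.05830383e+00, -7.10902350e-01, -4.13282703e-04]), 'force': array([-0.8997713 ,  0.50771798,  0.10222496]), 'moment': array([-0.01259826, -0.04043652, -0.00794187]), 'gripper_width': 85.34038001224947}
scene {'fx': 392.5645, 'fy': 392.5645, 'cx': 253.9682, 'cy': 194.4331, 'R': [[-0.8707, 0.4917, -0.0127], [0.2812, 0.4765, -0.833], [-0.4035, -0.7288, -0.5531]], 't': [493.0271, -88.9014, 1592.1013]}
top {'fx': 379.9732, 'fy': 379.9732, 'cx': 257.3671, 'cy': 196.2989, 'R': [[-0.0196, -0.9998, 0.0058], [-0.9936, 0.0188, -0.1118], [0.1117, -0.0079, -0.9937]], 't': [-26.6362, 559.1262, 1241.9987]}
{'fx': 297.3186, 'fy': 297.3186, 'cx': 256.9255, 'cy': 187.6462, 'tool_from_camera': [[-0.0012, -0.9588, -0.2841, 72.1597], [1.0, -0.0011, -0.0005, 0.8964], [0.0001, -0.2841, 0.9588, -164.1487], [0.0, 0.0, 0.0, 1.0]]}
```

View pics/top0b.png

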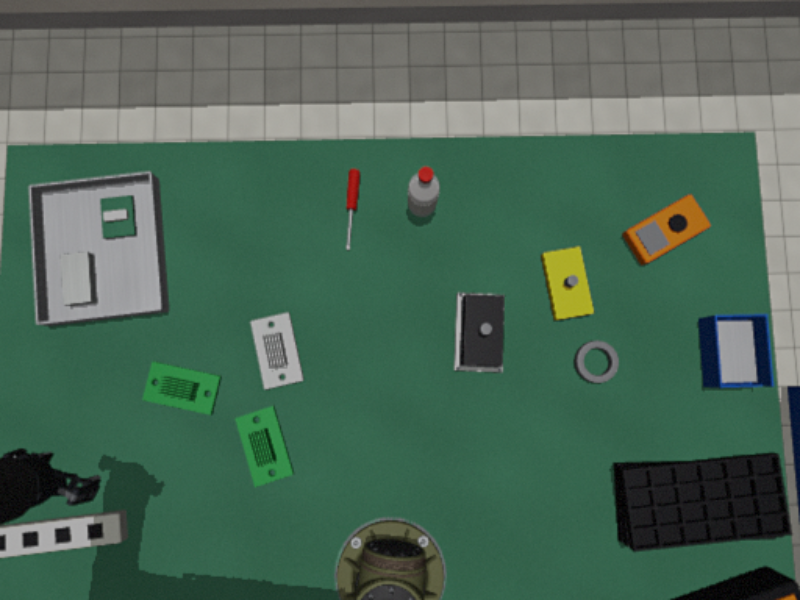

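View pics/scene0.png

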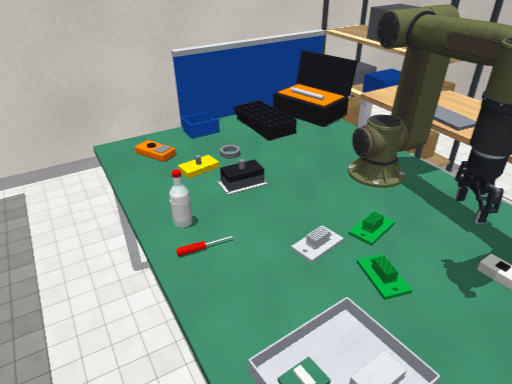

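The top view (800x600) shows the lid and lower half at (480,332), the white upper half at (276,350), and free bench between them. The two green plates and the yellow lid are decoys. The tape roll is at (597,362), the bottle at (424,195), and the screwdriver at (350,210).

```bash
cat > h.py <<'E'
from station import robot
import cv2,numpy as np
from scipy.spatial.transform import Rotation as Ro
def ray(n,px,st=None):
    c=robot.get_calibration(n);px=np.atleast_2d(px).astype(float)
    a=(px-[c["cx"],c["cy"]])/[c["fx"],c["fy"]]
    if n=="wrist":
        r=np.linalg.norm(a,axis=1,keepdims=True);v=np.hstack([a*np.sinc(r/np.pi),np.cos(r)])
        T=c["tool_from_camera"];R=Ro.from_rotvec(st["tcp_rot"]).as_matrix()
        return st["position"]+R@T[:3,3],v@(R@T[:3,:3]).T
    v=np.hstack([a,np.ones((len(a),1))]);R=np.array(c["R"])
    return -R.T@np.array(c["t"]),v@R
def at_z(n,px,z,st=None):
    o,v=ray(n,px,st);return o+v*((z-o[2])/v[:,2:])
def rect(mask,n,z,st=None):
    cs,_=cv2.findContours(mask.astype(np.uint8),0,1)
    c=max(cs,key=cv2.contourArea)[:,0]
    w=at_z(n,c,z,st)[:,:2].astype(np.float32);r=cv2.minAreaRect(w);(x,y),(a,b),t=r
    if a<b:a,b,t=b,a,t+90
    return np.round([x,y,a,b,(t+90)%180-90],1)   # long axis angle, deg
def tomat(dx_world,st):  # world vec -> tool axes
    return Ro.from_rotvec(st["tcp_rot"]).inv().apply(dx_world)
E
python3 - <<'E'
from h import *
a=cv2.imread("pics/top0.png").astype(int);d=np.load("top0.npy")
yy,xx=np.mgrid[:384,:512]
roi=lambda x0,x1,y0,y1:(xx>x0)&(xx<x1)&(yy>y0)&(yy<y1)
mx=a.max(2);mn=a.min(2)
print("upper",rect(roi(155,198,195,255)&(mn>110),"top",12))
dark=roi(285,330,180,245)&(mx<75)
print("lid",rect(cv2.morphologyEx(dark.astype(np.uint8),3,np.ones((7,7))),"top",70))
k=roi(303,320,200,220)&(mn>90);c=np.argwhere(k).mean(0)[::-1];print("knob",c,at_z("top",c,100), k.sum())
print("nest",rect(roi(285,330,180,245)&((mx<75)|(mn>100)),"top",8))
E
```

```text
upper [472.5 236.8 151.7  85.8  12.1]
lid [ 496.9 -199.7  162.9   91.9   -5.8]
knob [310.75609756 210.        ] [[ 504.06084486 -204.64670877  100.        ]] 41
nest [ 502.9 -204.   170.8  105.    -3.8]
```

send_rows(deltas=[{"az": -0.165}, {"az": -0.165}, {"az": -0.165}, {"az": -0.165}])

```text
$.deltas[0]: bad value
```

send_rows(deltas=[{"dx": 17.6, "dy": 42.2}, {"dx": 17.6, "dy": 42.2}, {"dx": 17.6, "dy": 42.2}, {"dx": 17.6, "dy": 42.2}, {"dx": 17.6, "dy": 42.2}, {"dx": 17.6, "dy": 42.2}, {"dx": 17.6, "dy": 42.2}, {"dx": 17.6, "dy": 42.2}, {}, {}])

```text
$.deltas[0]: bad value
```

```bash
python3 - <<'E'
from h import *
import pickle
s=robot.get_state();p,d=robot.capture("wrist");cv2.imwrite("pics/w1.png",p);pickle.dump((s,d),open("w1.pkl","wb"))
print(s["position"],s["tcp_rot"],s["joint_positions"],s["time"])
E
```

```text
[264.42321245 538.23253191 209.16134898] [ 3.05846691e+00 -7.10908021e-01 -3.96915541e-04] [ 1.44771905e+00  4.07845879e-02  8.39167281e-02 -4.19065876e-04
 -1.61548410e+00 -3.33708979e-01] 0.1
```

View pics/w1.png

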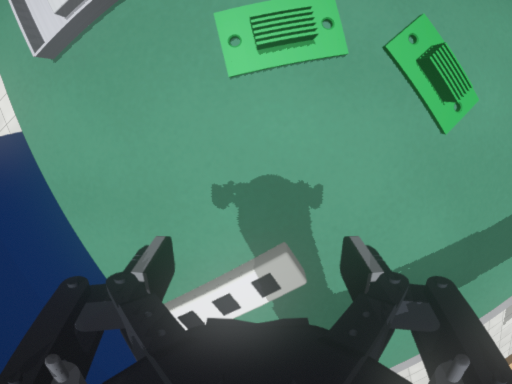

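The wrist view shows only the green decoys, because both moves were refused. Each row probably needs all six fields.

send_rows(deltas=[{"dx": 0, "dy": 0, "dz": 0, "ax": 0, "ay": 0, "az": -0.165}, {"dx": 0, "dy": 0, "dz": 0, "ax": 0, "ay": 0, "az": -0.165}, {"dx": 0, "dy": 0, "dz": 0, "ax": 0, "ay": 0, "az": -0.165}, {"dx": 0, "dy": 0, "dz": 0, "ax": 0, "ay": 0, "az": -0.165}])

```text
time: 0.65
position: [264.5, 538.4, 209.6]
tcp_rot: [3.124, 0.327, -0.001]
force: [0.5, 0.0, -0.1]
gripper_width: 85.6
```

send_rows(deltas=[{"dx": 17.6, "dy": 42.2, "dz": 0, "ax": 0, "ay": 0, "az": 0}, {"dx": 17.6, "dy": 42.2, "dz": 0, "ax": 0, "ay": 0, "az": 0}, {"dx": 17.6, "dy": 42.2, "dz": 0, "ax": 0, "ay": 0, "az": 0}, {"dx": 17.6, "dy": 42.2, "dz": 0, "ax": 0, "ay": 0, "az": 0}, {"dx": 17.6, "dy": 42.2, "dz": 0, "ax": 0, "ay": 0, "az": 0}, {"dx": 17.6, "dy": 42.2, "dz": 0, "ax": 0, "ay": 0, "az": 0}, {"dx": 17.6, "dy": 42.2, "dz": 0, "ax": 0, "ay": 0, "az": 0}, {"dx": 17.6, "dy": 42.2, "dz": 0, "ax": 0, "ay": 0, "az": 0}, {"dx": 0, "dy": 0, "dz": 0, "ax": 0, "ay": 0, "az": 0}, {"dx": 0, "dy": 0, "dz": 0, "ax": 0, "ay": 0, "az": 0}])

```text
time: 1.9
position: [470.5, 236.2, 209.8]
tcp_rot: [3.125, 0.318, -0.001]
force: [-0.3, -0.1, -0.1]
gripper_width: 85.7
```

```bash
cat > snap.py <<'E'
from h import *
import pickle,sys
n=sys.argv[1]
s=robot.get_state();p,d=robot.capture("wrist");cv2.imwrite(f"pics/{n}.png",p);pickle.dump((s,d),open(n+".pkl","wb"))
x=Ro.from_rotvec(s["tcp_rot"]).as_matrix()
print(s["position"],"yaw",np.degrees(np.arctan2(x[1,0],x[0,0])),"z",x[:,2],s["joint_positions"],s["time"],s["gripper_width"],s["force"])
E
python3 snap.py w2
```

```text
[470.51638013 236.24133307 209.80016173] yaw 11.614533721711398 z [-5.13866047e-04 -1.49483021e-04 -9.99999857e-01] [ 8.47583620e-01 -1.55633459e-01 -1.03216013e-01 -2.86710129e-04
 -1.62366591e+00  9.25909486e-01] 1.9 85.73071644865665 [-0.28933273 -0.06307624 -0.14928918]
```

View pics/w2.png

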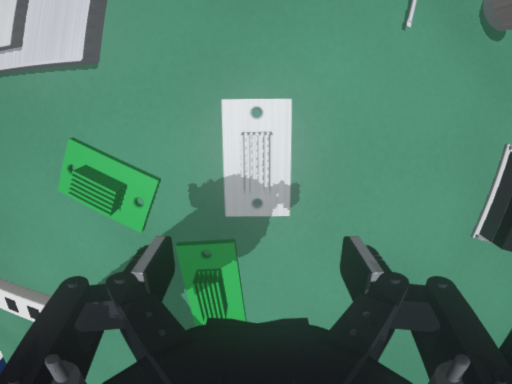

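The white upper half is under the tool: plate corners about (222,99) to (291,216), holes at (257,112) and (257,203).

```bash
python3 - <<'E'
from h import *
import pickle
s,d=pickle.load(open("w2.pkl","rb"));a=cv2.imread("pics/w2.png").astype(int)
yy,xx=np.mgrid[:384,:512]
g=a[...,1]-a[...,2]
m=(xx>210)&(xx<305)&(yy>85)&(yy<228)&(g<25)
m=cv2.morphologyEx(m.astype(np.uint8),2,np.ones((3,3)))
print(rect(m,"wrist",12,s), rect(m,"wrist",6,s))
h=at_z("wrist",[(257,112),(257,203)],12,s);print(h,h.mean(0),np.linalg.norm(h[0]-h[1]))
print("depth",np.median(d[150:200,226:236]))
E
```

```text
[471.2 236.1 150.4  85.6  11.8] [470.  235.9 152.9  87.   11.8]
[[528.79891975 247.5007948   12.        ]
 [415.39303259 224.32180359  12.        ]] [472.09597617 235.9112992   12.        ] 115.75042495163227
depth 372.52454
```

send_rows(deltas=[{"dx": 0, "dy": 0, "dz": 0, "ax": 0, "ay": 0, "az": 0.136}, {"dx": 0, "dy": 0, "dz": 0, "ax": 0, "ay": 0, "az": 0.136}])

```text
time: 2.2
position: [470.1, 237.3, 210.0]
tcp_rot: [3.14, -0.112, -0.0]
force: [-0.6, 0.4, -0.6]
gripper_width: 85.7
```

send_rows(deltas=[{"dx": 7, "dy": 54.5, "dz": 0, "ax": 0, "ay": 0, "az": 0}, {"dx": 8, "dy": 54.5, "dz": 0, "ax": 0, "ay": 0, "az": 0}, {"dx": 8, "dy": 54.5, "dz": 0, "ax": 0, "ay": 0, "az": 0}, {"dx": 8, "dy": 54.5, "dz": 0, "ax": 0, "ay": 0, "az": 0}, {"dx": 8, "dy": 54.5, "dz": 0, "ax": 0, "ay": 0, "az": 0}, {"dx": 8, "dy": 54.5, "dz": 0, "ax": 0, "ay": 0, "az": 0}, {"dx": 8, "dy": 54.5, "dz": 0, "ax": 0, "ay": 0, "az": 0}, {"dx": 8, "dy": 54.5, "dz": 0, "ax": 0, "ay": 0, "az": 0}, {"dx": 0, "dy": 0, "dz": 0, "ax": 0, "ay": 0, "az": 0}, {"dx": 0, "dy": 0, "dz": 0, "ax": 0, "ay": 0, "az": 0}])

```text
time: 3.45
position: [503.7, -202.3, 209.9]
tcp_rot: [-3.14, 0.107, 0.001]
force: [-0.2, 0.2, -0.1]
gripper_width: 85.4
```

```bash
python3 snap.py w3; python3 - <<'E'
from h import *
a=cv2.imread("pics/w3.png");cv2.imwrite("pics/w3c.png",cv2.resize(a[20:280,120:392],None,fx=2.2,fy=2.2,interpolation=cv2.INTER_CUBIC))
E
```

```text
[ 503.72277138 -202.28859563  209.85692013] yaw -3.906827162127592 z [-4.43743586e-04  1.81730920e-04 -9.99999885e-01] [-1.15939037e-02 -1.11665568e-01 -6.34383109e-02 -1.76783467e-04
 -1.61946940e+00  1.51419464e+00] 3.45 85.3978471263311 [-0.24507656  0.17353695 -0.06775574]
```

View pics/w3c.png

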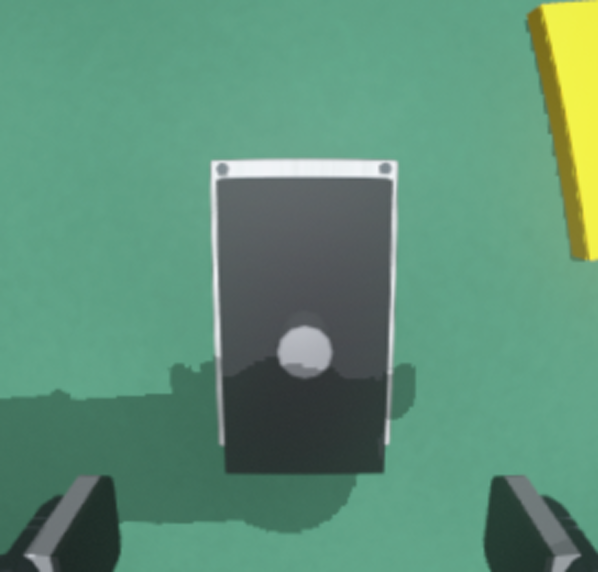

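Crop of the wrist view: the knob's top disc is at crop (304,352), which is full-image (258,180). Lid edges are at crop x 217–393. The nest plate edges show parallel to the image, so the yaw is right within about 1°.

```bash
python3 - <<'E'
from h import *
import pickle
s,d=pickle.load(open("w3.pkl","rb"));a=cv2.imread("pics/w3.png")
f=lambda p:np.array(p)/2.2+[120,20]
k=at_z("wrist",f([(304,352)]),104,s);print("knob",k, "dia",np.ptp(at_z("wrist",f([(278,352),(332,352)]),104,s),axis=0))
n=at_z("wrist",f([(211,161),(397,161),(223,168),(385,168)]),8,s)
print(n);v=n[0]-n[1];print(np.linalg.norm(v),np.degrees(np.arctan2(-v[0],v[1])),"lower ctr est",(n[0]+n[1])/2-85*np.array([v[1],-v[0],0])/np.linalg.norm(v))
print(d[f([(304,352)]).astype(int)[0][1],258],tomat(k[0]-s["position"],s))
E
```

```text
knob [[ 502.87308633 -204.06342866  104.        ]] dia [ 1.59699931 23.0365824   0.        ]
[[ 590.26188364 -158.85156767    8.        ]
 [ 583.21522979 -261.64648681    8.        ]
 [ 585.69059238 -165.22334193    8.        ]
 [ 579.55469058 -254.69144526    8.        ]]
103.03616224843597 -3.921525338997968 lower ctr est [ 501.93757096 -204.43586841    8.        ]
279.4966 [ -0.67860877   1.84459351 105.85696247]
```

send_rows(deltas=[{"dx": -0.7, "dy": 1.8, "dz": 35, "ax": 0, "ay": 0, "az": 0}, {"dx": 0, "dy": 0, "dz": 40, "ax": 0, "ay": 0, "az": 0}, {"dx": 0, "dy": 0, "dz": 35, "ax": 0, "ay": 0, "az": 0}, {"dx": 0, "dy": 0, "dz": 15, "ax": 0, "ay": 0, "az": 0}, {"dx": 0, "dy": 0, "dz": 9, "ax": 0, "ay": 0, "az": 0}, {"dx": 0, "dy": 0, "dz": 0, "ax": 0, "ay": 0, "az": 0}, {"dx": 0, "dy": 0, "dz": 0, "ax": 0, "ay": 0, "az": 0}], claw=60)

```text
time: 4.38
position: [503.5, -204.9, 77.6]
tcp_rot: [3.139, -0.108, 0.003]
force: [0.6, -0.5, -0.1]
gripper_width: 60.1
```

send_rows(deltas=[{"dx": 0, "dy": 0, "dz": 0, "ax": 0, "ay": 0, "az": 0}, {"dx": 0, "dy": 0, "dz": 0, "ax": 0, "ay": 0, "az": 0}, {"dx": 0, "dy": 0, "dz": 0, "ax": 0, "ay": 0, "az": 0}, {"dx": 0, "dy": 0, "dz": 0, "ax": 0, "ay": 0, "az": 0}, {"dx": 0, "dy": 0, "dz": 0, "ax": 0, "ay": 0, "az": 0}, {"dx": 0, "dy": 0, "dz": 0, "ax": 0, "ay": 0, "az": 0}], claw=10, squeeze=40)

```text
time: 5.12
position: [503.0, -205.0, 76.8]
tcp_rot: [3.139, -0.108, 0.002]
force: [-1.1, -0.1, 5.9]
gripper_width: 21.4
```

send_rows(deltas=[{"dx": 0, "dy": 0, "dz": -3, "ax": 0, "ay": 0, "az": 0}, {"dx": 0, "dy": 0, "dz": -6, "ax": 0, "ay": 0, "az": 0}, {"dx": 0, "dy": 0, "dz": -12, "ax": 0, "ay": 0, "az": 0}, {"dx": 0, "dy": 0, "dz": -15, "ax": 0, "ay": 0, "az": 0}, {"dx": 0, "dy": 0, "dz": -15, "ax": 0, "ay": 0, "az": 0}, {"dx": 0, "dy": 0, "dz": -15, "ax": 0, "ay": 0, "az": 0}, {"dx": 0, "dy": 0, "dz": -12, "ax": 0, "ay": 0, "az": 0}, {"dx": 0, "dy": 0, "dz": -6, "ax": 0, "ay": 0, "az": 0}, {"dx": 0, "dy": 0, "dz": 0, "ax": 0, "ay": 0, "az": 0}])

```text
time: 6.25
position: [502.8, -204.8, 160.4]
tcp_rot: [3.14, -0.108, 0.001]
force: [-0.8, 0.0, -1.4]
gripper_width: 21.3
```

```bash
python3 snap.py w4
```

```text
[ 502.82996189 -204.80229615  160.3867213 ] yaw -3.942503360608889 z [ 3.92715398e-04 -3.51696707e-05 -9.99999922e-01] [-1.64358564e-02 -1.12620559e-01 -1.54136990e-01  2.87358296e-05
 -1.52888666e+00  1.51842132e+00] 6.25 21.31782193022751 [-0.76043883  0.01359297 -1.41675913]
```

View pics/w4.png

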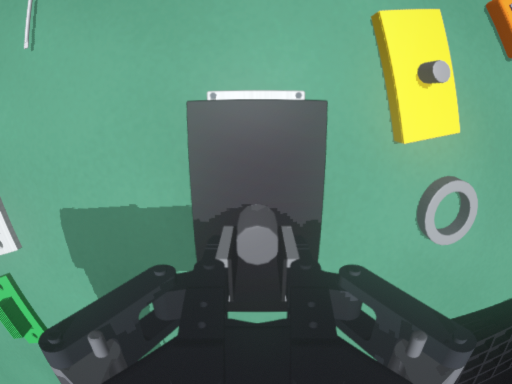

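The lid hangs level in the jaws, knob at (257,240). The nest edge is visible at (256,96). The scene is otherwise undisturbed.

send_rows(deltas=[{"dx": -0.8, "dy": -12, "dz": 0, "ax": 0, "ay": 0, "az": 0}, {"dx": -1.7, "dy": -25, "dz": 0, "ax": 0, "ay": 0, "az": 0}, {"dx": -2.2, "dy": -33, "dz": 0, "ax": 0, "ay": 0, "az": 0}, {"dx": -2.4, "dy": -35, "dz": 0, "ax": 0, "ay": 0, "az": 0}, {"dx": -2.4, "dy": -35, "dz": 0, "ax": 0, "ay": 0, "az": 0}, {"dx": -2.2, "dy": -33, "dz": 0, "ax": 0, "ay": 0, "az": 0}, {"dx": -1.6, "dy": -24, "dz": 0, "ax": 0, "ay": 0, "az": 0}, {"dx": -0.8, "dy": -12, "dz": 0, "ax": 0, "ay": 0, "az": 0}, {"dx": 0, "dy": 0, "dz": 0, "ax": 0, "ay": 0, "az": 0}])

```text
time: 7.42
position: [502.8, 5.2, 159.9]
tcp_rot: [3.14, -0.106, -0.001]
force: [-0.4, -0.8, -1.5]
gripper_width: 21.4
```

send_rows(deltas=[{"dx": 0, "dy": 0, "dz": 10, "ax": 0, "ay": 0, "az": 0}, {"dx": 0, "dy": 0, "dz": 20, "ax": 0, "ay": 0, "az": 0}, {"dx": 0, "dy": 0, "dz": 25, "ax": 0, "ay": 0, "az": 0}, {"dx": 0, "dy": 0, "dz": 25, "ax": 0, "ay": 0, "az": 0}, {"dx": 0, "dy": 0, "dz": 20, "ax": 0, "ay": 0, "az": 0}, {"dx": 0, "dy": 0, "dz": 12, "ax": 0, "ay": 0, "az": 0}, {"dx": 0, "dy": 0, "dz": 8, "ax": 0, "ay": 0, "az": 0}, {"dx": 0, "dy": 0, "dz": 4, "ax": 0, "ay": 0, "az": 0}, {"dx": 0, "dy": 0, "dz": 0, "ax": 0, "ay": 0, "az": 0}, {"dx": 0, "dy": 0, "dz": 0, "ax": 0, "ay": 0, "az": 0}])

```text
time: 8.68
position: [503.4, 4.8, 36.7]
tcp_rot: [-3.14, 0.108, -0.002]
force: [-0.5, -0.4, -1.0]
gripper_width: 21.4
```

send_rows(deltas=[{"dx": 0, "dy": 0, "dz": 1, "ax": 0, "ay": 0, "az": 0}, {"dx": 0, "dy": 0, "dz": 1, "ax": 0, "ay": 0, "az": 0}, {"dx": 0, "dy": 0, "dz": 1, "ax": 0, "ay": 0, "az": 0}, {"dx": 0, "dy": 0, "dz": 0, "ax": 0, "ay": 0, "az": 0}, {"dx": 0, "dy": 0, "dz": 0, "ax": 0, "ay": 0, "az": 0}])

```text
time: 9.3
position: [503.0, 4.6, 33.1]
tcp_rot: [3.14, -0.108, 0.0]
force: [0.0, -0.0, -1.6]
gripper_width: 21.2
```

send_rows(deltas=[{"dx": 0, "dy": 0, "dz": 0.6, "ax": 0, "ay": 0, "az": 0}, {"dx": 0, "dy": 0, "dz": 0.4, "ax": 0, "ay": 0, "az": 0}, {"dx": 0, "dy": 0, "dz": 0, "ax": 0, "ay": 0, "az": 0}, {"dx": 0, "dy": 0, "dz": 0, "ax": 0, "ay": 0, "az": 0}])

```text
time: 9.8
position: [503.2, 4.6, 32.8]
tcp_rot: [3.14, -0.108, 0.001]
force: [-3.6, 0.5, 5.6]
gripper_width: 20.8
```

send_rows(deltas=[{"dx": 0, "dy": 0, "dz": 0, "ax": 0, "ay": 0, "az": 0}, {"dx": 0, "dy": 0, "dz": 0, "ax": 0, "ay": 0, "az": 0}, {"dx": 0, "dy": 0, "dz": 0, "ax": 0, "ay": 0, "az": 0}, {"dx": 0, "dy": 0, "dz": 0, "ax": 0, "ay": 0, "az": 0}], claw=60)

```text
time: 10.3
position: [503.0, 4.6, 32.0]
tcp_rot: [3.14, -0.108, -0.0]
force: [-0.9, 0.3, 0.1]
gripper_width: 59.9
```

send_rows(deltas=[{"dx": 0, "dy": 0, "dz": -10, "ax": 0, "ay": 0, "az": 0}, {"dx": 0, "dy": 0, "dz": -25, "ax": 0, "ay": 0, "az": 0}, {"dx": 0, "dy": 0, "dz": -40, "ax": 0, "ay": 0, "az": 0}, {"dx": 0, "dy": 0, "dz": -40, "ax": 0, "ay": 0, "az": 0}, {"dx": 0, "dy": 0, "dz": -10, "ax": 0, "ay": 0, "az": 0}, {"dx": 0, "dy": 0, "dz": 0, "ax": 0, "ay": 0, "az": -0.137}, {"dx": 0, "dy": 0, "dz": 0, "ax": 0, "ay": 0, "az": -0.137}, {"dx": 0, "dy": 0, "dz": 0, "ax": 0, "ay": 0, "az": 0}])

```text
time: 11.3
position: [502.8, 4.6, 156.9]
tcp_rot: [3.125, 0.32, -0.001]
force: [-0.3, 0.9, 0.5]
gripper_width: 60.2
```

```bash
python3 snap.py w5; python3 - <<'E'
from h import *
s=robot.get_state();print(tomat(np.array([471.6,236,0])-s["position"],s))
E
```

```text
[502.81423709   4.63661185 156.90634869] yaw 11.686588948603116 z [-5.44539020e-04 -1.38757659e-04 -9.99999842e-01] [ 4.10632305e-01 -2.21870401e-01 -2.56468294e-01 -9.02037930e-05
 -1.53675310e+00  1.36413658e+00] 11.3 60.2068003946509 [-0.2565288   0.93941025  0.48558555]
[  15.94714069 -232.95423131  156.92489486]
```

View pics/w5.png

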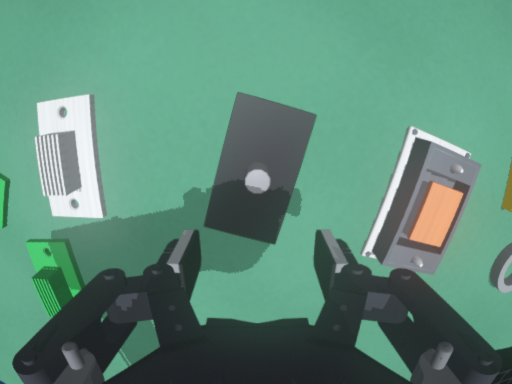

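The lid rests flat on the bench, knob up at (257,182). The lower half is uncovered: copper plate at (436,215), dowels at (458,169) and (418,262). The upper half is untouched.

send_rows(deltas=[{"dx": 2, "dy": -29, "dz": 0, "ax": 0, "ay": 0, "az": 0}, {"dx": 3, "dy": -45, "dz": 0, "ax": 0, "ay": 0, "az": 0}, {"dx": 4, "dy": -50, "dz": 0, "ax": 0, "ay": 0, "az": 0}, {"dx": 4, "dy": -50, "dz": 0, "ax": 0, "ay": 0, "az": 0}, {"dx": 3, "dy": -40, "dz": 0, "ax": 0, "ay": 0, "az": 0}, {"dx": 0, "dy": -19, "dz": 0, "ax": 0, "ay": 0, "az": 0}, {"dx": 0, "dy": 0, "dz": 20, "ax": 0, "ay": 0, "az": 0}, {"dx": 0, "dy": 0, "dz": 30, "ax": 0, "ay": 0, "az": 0}, {"dx": 0, "dy": 0, "dz": 20, "ax": 0, "ay": 0, "az": 0}, {"dx": 0, "dy": 0, "dz": 0, "ax": 0, "ay": 0, "az": 0}])

```text
time: 12.6
position: [470.2, 234.0, 84.5]
tcp_rot: [3.123, 0.318, -0.006]
force: [0.6, 0.3, 0.2]
gripper_width: 60.1
```

```bash
python3 snap.py w6; python3 - <<'E'
from h import *
import pickle
s,d=pickle.load(open("w6.pkl","rb"));a=cv2.imread("pics/w6.png")
cv2.imwrite("pics/w6c.png",cv2.resize(a[60:330,110:402],None,fx=2.2,fy=2.2,interpolation=cv2.INTER_CUBIC))
print(tomat(np.array([471.6,236,0])-s["position"],s))
E
```

```text
[470.23949411 234.01041723  84.45465741] yaw 11.633024974244877 z [-0.00348021 -0.0030476  -0.9999893 ] [ 8.44756353e-01 -1.34918233e-01 -3.12862359e-01 -5.87998499e-04
 -1.39744183e+00  9.29181906e-01] 12.6 60.06278217718 [0.63911272 0.31731491 0.16391   ]
[ 2.07351309 -1.86718814 84.44295546]
```

View pics/w6c.png

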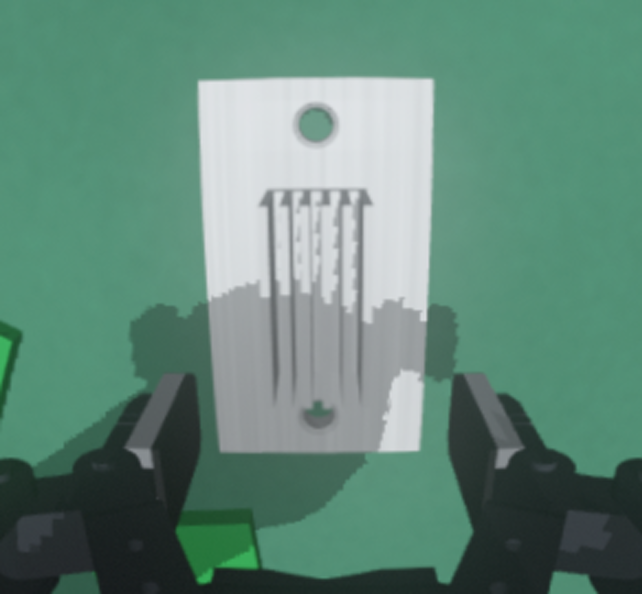

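The upper half is square to the jaws: front hole at crop (316,123), plate edges at x 199–434 at the top.

```bash
python3 - <<'E'
from h import *
import pickle
s,d=pickle.load(open("w6.pkl","rb"));f=lambda p:np.array(p)/2.2+[110,60]
def show(n,p):
    w=at_z("wrist",f([p]),12,s)[0];print(n,np.round(w,1),np.round(tomat(w-s["position"],s),1));return w
h=show("hole",(316,123));h2=show("hole2",(318,413))
c=[show("c",p) for p in((199,80),(434,79),(421,451),(219,451))]
print(np.mean(c,0),tomat(np.mean(c,0)-s["position"],s),np.linalg.norm(c[0]-c[3]),np.linalg.norm(c[0]-c[1]))
E
```

```text
hole [528.9 248.   12. ] [60.6 -2.  72.2]
hole2 [416.1 224.4  12. ] [-54.7  -1.7  72.7]
c [536.6 292.5  12. ] [ 77.  -44.1  72. ]
c [553.7 209.8  12. ] [77.1 40.4 72.2]
c [406.2 178.   12. ] [-73.8  41.8  72.8]
c [389.1 261.8  12. ] [-73.6 -43.7  72.7]
[471.36704137 235.50242416  12.        ] [ 1.69673077 -1.39941272 72.44541101] 150.6721014942262 84.45175781138977
```

send_rows(deltas=[{"dx": 2.2, "dy": -1.7, "dz": 10, "ax": 0, "ay": 0, "az": 0}, {"dx": 0, "dy": 0, "dz": 20, "ax": 0, "ay": 0, "az": 0}, {"dx": 0, "dy": 0, "dz": 20, "ax": 0, "ay": 0, "az": 0}, {"dx": 0, "dy": 0, "dz": 12, "ax": 0, "ay": 0, "az": 0}, {"dx": 0, "dy": 0, "dz": 6, "ax": 0, "ay": 0, "az": 0}, {"dx": 0, "dy": 0, "dz": 0, "ax": 0, "ay": 0, "az": 0}, {"dx": 0, "dy": 0, "dz": 0, "ax": 0, "ay": 0, "az": 0}])

```text
time: 13.52
position: [473.4, 238.4, 19.9]
tcp_rot: [-3.125, -0.322, -0.002]
force: [-0.2, -0.2, -0.1]
gripper_width: 60.0
```

send_rows(deltas=[{"dx": 0, "dy": 0, "dz": 0, "ax": 0, "ay": 0, "az": 0}, {"dx": 0, "dy": 0, "dz": 0, "ax": 0, "ay": 0, "az": 0}, {"dx": 0, "dy": 0, "dz": 0, "ax": 0, "ay": 0, "az": 0}, {"dx": 0, "dy": 0, "dz": 0, "ax": 0, "ay": 0, "az": 0}, {"dx": 0, "dy": 0, "dz": 0, "ax": 0, "ay": 0, "az": 0}], claw=20, squeeze=80)

```text
time: 14.15
position: [473.5, 238.3, 20.2]
tcp_rot: [-3.125, -0.322, -0.002]
force: [-1.5, -0.8, 5.5]
gripper_width: 32.9
```

send_rows(deltas=[{"dx": 0, "dy": 0, "dz": -4, "ax": 0, "ay": 0, "az": 0}, {"dx": 0, "dy": 0, "dz": -10, "ax": 0, "ay": 0, "az": 0}, {"dx": 0, "dy": 0, "dz": -20, "ax": 0, "ay": 0, "az": 0}, {"dx": 0, "dy": 0, "dz": -25, "ax": 0, "ay": 0, "az": 0}, {"dx": 0, "dy": 0, "dz": -25, "ax": 0, "ay": 0, "az": 0}, {"dx": 0, "dy": 0, "dz": -16, "ax": 0, "ay": 0, "az": 0}, {"dx": 0, "dy": 0, "dz": -8, "ax": 0, "ay": 0, "az": 0}, {"dx": 0, "dy": 0, "dz": 0, "ax": 0, "ay": 0, "az": 0}, {"dx": 0, "dy": 0, "dz": 0, "ax": 0, "ay": 0, "az": 0}], squeeze=110)

```text
time: 15.28
position: [472.5, 237.9, 125.9]
tcp_rot: [3.124, 0.322, -0.003]
force: [0.8, -0.4, -3.6]
gripper_width: 31.8
```

```bash
python3 snap.py w7; python3 - <<'E'
from h import *
import pickle
a=cv2.imread("pics/w7.png")
cv2.imwrite("pics/w7c.png",cv2.resize(a[30:330,90:422],None,fx=2,fy=2,interpolation=cv2.INTER_CUBIC))
E
```

```text
[472.50800376 237.86969305 125.86506582] yaw 11.75349186757431 z [-0.00164207 -0.00113369 -0.99999801] [ 8.46593430e-01 -1.42062230e-01 -2.43456494e-01 -4.81219758e-04
 -1.47133918e+00  9.29388987e-01] 15.275 31.76251175500957 [ 0.83640641 -0.40409375 -3.56411146]
```

View pics/w7c.png

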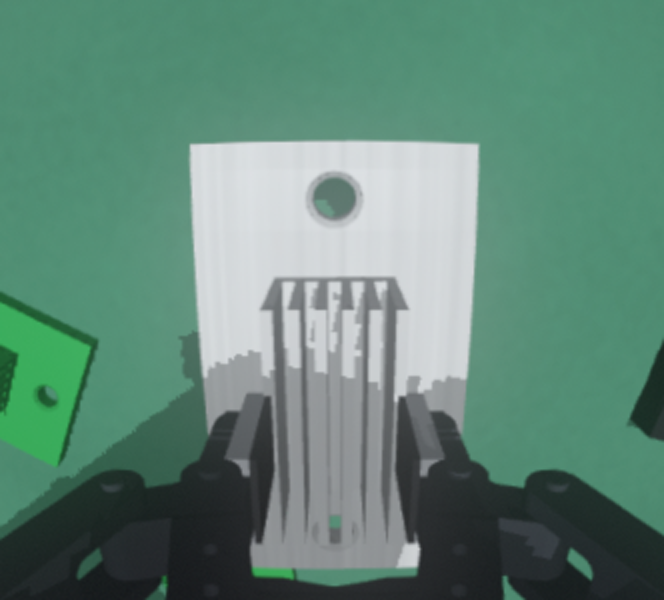

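The upper half is held level and square. Front hole is at crop (334,199), rear hole about (335,531), front corners (190,144) and (479,144).

```bash
python3 - <<'E'
from h import *
import pickle
st=dict(position=np.zeros(3),tcp_rot=np.zeros(3))
f=lambda p:np.array(p)/2+[90,30]
for z in (6.2,8.2,10):print(z,np.round(at_z("wrist",f([(334,199),(335,531),(190,144),(479,144),(252,568),(419,568)]),z,st)[:,:2],1).tolist())
s,d=pickle.load(open("w7.pkl","rb"))
# depth-based plane of plate in tool frame
c=robot.get_calibration("wrist");T=c["tool_from_camera"]
P=[]
for p in((220,200),(450,200),(220,300),(450,300),(250,160),(420,160)):
    q=f(p).astype(int);o,v=ray("wrist",[q],st);zc=(v@T[:3,2])[0];P.append((o+v*d[q[1],q[0]]/zc)[0])
P=np.array(P);print(np.round(P,1));A=np.c_[P[:,:2],np.ones(6)];print(np.linalg.lstsq(A,P[:,2],rcond=None)[0])
# lower half target estimate from w3 and w5
s5,_=pickle.load(open("w5.pkl","rb"))
w=at_z("wrist",[(458,167),(418,260)],60,s5);print(w,w.mean(0),np.linalg.norm(w[0]-w[1]))
E
```

```text
6.2 [[55.8, 0.6], [-58.1, 0.8], [72.7, -40.8], [72.6, 42.4], [-76.4, -29.9], [-76.6, 32.0]]
8.2 [[55.7, 0.6], [-59.6, 0.8], [72.7, -41.3], [72.6, 42.9], [-78.2, -30.3], [-78.3, 32.3]]
10 [[55.5, 0.6], [-61.0, 0.8], [72.7, -41.8], [72.6, 43.3], [-79.7, -30.6], [-79.9, 32.7]]
[[ 55.8 -32.8   8.3]
 [ 55.8  34.4   7.3]
 [ 25.6 -33.9   7.6]
 [ 25.4  35.8   8. ]
 [ 67.3 -23.6   8.3]
 [ 67.3  25.4   8.1]]
[ 6.30947997e-03 -3.70808642e-03  7.61532817e+00]
[[ 562.74456276 -201.80491441   60.        ]
 [ 450.19354748 -193.29058387   60.        ]] [ 506.46905512 -197.54774914   60.        ] 112.87260458350323
```

send_rows(deltas=[{"dx": 0, "dy": 0, "dz": 0, "ax": 0, "ay": 0, "az": 0.07}, {"dx": 0, "dy": 0, "dz": 0, "ax": 0, "ay": 0, "az": 0.1}, {"dx": 0, "dy": 0, "dz": 0, "ax": 0, "ay": 0, "az": 0.1}, {"dx": 0, "dy": 0, "dz": 0, "ax": 0, "ay": 0, "az": 0.003}])

```text
time: 15.82
position: [472.8, 238.0, 126.4]
tcp_rot: [3.139, -0.105, -0.001]
force: [0.1, -0.2, -4.2]
gripper_width: 31.9
```

send_rows(deltas=[{"dx": -4, "dy": 25, "dz": 0, "ax": 0, "ay": 0, "az": 0}, {"dx": -6, "dy": 45, "dz": 0, "ax": 0, "ay": 0, "az": 0}, {"dx": -7, "dy": 55, "dz": 0, "ax": 0, "ay": 0, "az": 0}, {"dx": -7, "dy": 55, "dz": 0, "ax": 0, "ay": 0, "az": 0}, {"dx": -7, "dy": 55, "dz": 0, "ax": 0, "ay": 0, "az": 0}, {"dx": -7, "dy": 55, "dz": 0, "ax": 0, "ay": 0, "az": 0}, {"dx": -7, "dy": 55, "dz": 0, "ax": 0, "ay": 0, "az": 0}, {"dx": -6, "dy": 45, "dz": 0, "ax": 0, "ay": 0, "az": 0}, {"dx": -4, "dy": 30, "dz": 0, "ax": 0, "ay": 0, "az": 0}, {"dx": -3, "dy": 19, "dz": 0, "ax": 0, "ay": 0, "az": 0}])

```text
time: 17.08
position: [384.7, -197.3, 126.9]
tcp_rot: [3.14, -0.105, -0.0]
force: [0.4, 0.0, -3.5]
gripper_width: 31.7
```

send_rows(deltas=[{"dx": 0, "dy": 0, "dz": 0, "ax": 0, "ay": 0, "az": 0}, {"dx": 0, "dy": 0, "dz": 0, "ax": 0, "ay": 0, "az": 0}, {"dx": 0, "dy": 0, "dz": 0, "ax": 0, "ay": 0, "az": 0}])

```text
time: 17.45
position: [385.6, -195.3, 127.1]
tcp_rot: [-3.14, 0.104, -0.0]
force: [-0.0, 0.3, -2.3]
gripper_width: 31.6
```

```bash
python3 snap.py w8; python3 - <<'E'
from h import *
a=cv2.imread("pics/w8.png")
cv2.imwrite("pics/w8c.png",cv2.resize(a[0:200,150:400],None,fx=3,fy=3,interpolation=cv2.INTER_CUBIC))
E
```

```text
[ 385.59028212 -195.31444805  127.08229314] yaw -3.7946319646249638 z [ 5.68090393e-05  4.59497899e-05 -9.99999997e-01] [ 3.03328711e-03 -4.27944984e-01 -4.69026421e-01 -4.58160240e-05
 -1.52965794e+00  1.50153610e+00] 17.45 31.617105560979493 [-1.61047968e-03  2.99871914e-01 -2.28694515e+00]
```

View pics/w8c.png

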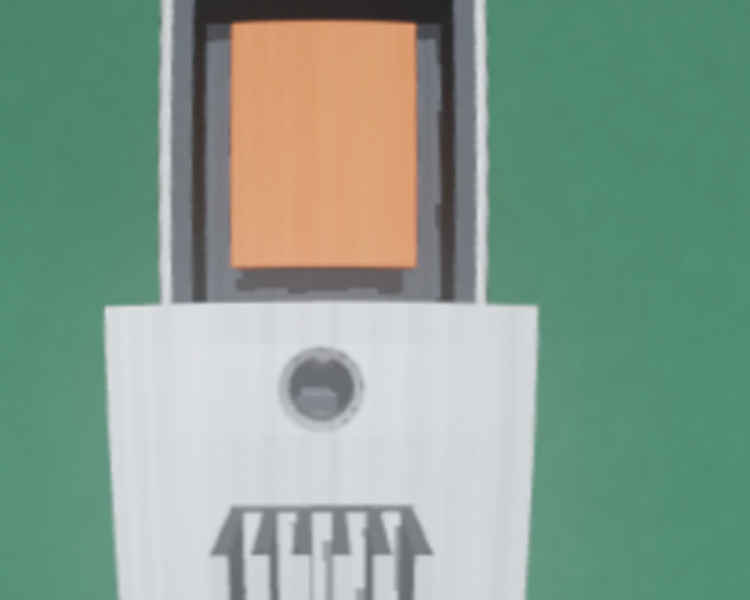

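The view shows the copper plate, corners (231,22), (415,22), (417,267), (231,267) in the crop, with the held plate in front hiding the rear. I'll use the copper corners at z=49 and the box's side edges to locate the lower half.

```bash
python3 - <<'E'
from h import *
import pickle
s,d=pickle.load(open("w8.pkl","rb"));st=dict(position=np.zeros(3),tcp_rot=np.zeros(3))
a=cv2.imread("pics/w8.png").astype(int)
f=lambda p:np.array(p)/3+[150-1/3,-1/3]
tz=lambda z:127.1-z
c=at_z("wrist",f([(231,22),(415,22),(417,267),(231,267)]),tz(49),st);print(np.round(c,1).tolist(),c.mean(0))
print("sizes",np.linalg.norm(c[0]-c[1]),np.linalg.norm(c[2]-c[1]),np.linalg.norm(c[3]-c[0]))
r=at_z("wrist",f([(171,100),(477,100),(171,250),(477,250)]),tz(44),st);print("rim",np.round(r,1).tolist())
h=at_z("wrist",f([(321,389)]),8,st);print("hole",h)
m=c.mean(0);print("world",s["position"]+Ro.from_rotvec(s["tcp_rot"]).apply(m))
for col in (160,166,172):pass
print("row33 ",[tuple(a[50,x]) for x in range(200,216)],[tuple(a[50,x]) for x in range(298,316)])
E
```

```text
[[152.5, -23.6, 78.1], [152.5, 26.0, 78.1], [83.0, 26.3, 78.1], [83.0, -23.5, 78.1]] [117.75354061   1.26428904  78.1       ]
sizes 49.633623372329225 69.5332319544529 69.53049929337126
rim [[131.5, -40.6, 83.1], [131.5, 43.5, 83.1], [88.5, -40.6, 83.1], [88.5, 43.4, 83.1]]
hole [[55.96116148  0.57326145  8.        ]]
world [ 503.00643392 -204.36535499   48.98854735]
row33  [(np.int64(114), np.int64(138), np.int64(85)), (np.int64(113), np.int64(137), np.int64(85)), (np.int64(119), np.int64(136), np.int64(102)), (np.int64(173), np.int64(175), np.int64(167)), (np.int64(206), np.int64(205), np.int64(201)), (np.int64(213), np.int64(211), np.int64(207)), (np.int64(195), np.int64(193), np.int64(189)), (np.int64(138), np.int64(134), np.int64(129)), (np.int64(125), np.int64(120), np.int64(115)), (np.int64(126), np.int64(121), np.int64(117)), (np.int64(125), np.int64(121), np.int64(115)), (np.int64(126), np.int64(121), np.int64(116)), (np.int64(125), np.int64(120), np.int64(116)), (np.int64(111), np.int64(106), np.int64(103)), (np.int64(71), np.int64(72), np.int64(75)), (np.int64(53), np.int6
[... 153 characters left out ...]
, (np.int64(84), np.int64(81), np.int64(82)), (np.int64(115), np.int64(109), np.int64(107)), (np.int64(124), np.int64(118), np.int64(115)), (np.int64(125), np.int64(119), np.int64(115)), (np.int64(125), np.int64(119), np.int64(115)), (np.int64(125), np.int64(119), np.int64(115)), (np.int64(128), np.int64(122), np.int64(117)), (np.int64(155), np.int64(150), np.int64(146)), (np.int64(204), np.int64(201), np.int64(198)), (np.int64(216), np.int64(214), np.int64(210)), (np.int64(203), np.int64(201), np.int64(197)), (np.int64(156), np.int64(160), np.int64(146)), (np.int64(117), np.int64(139), np.int64(94)), (np.int64(114), np.int64(139), np.int64(84)), (np.int64(114), np.int64(140), np.int64(85))]
```

send_rows(deltas=[{"dx": 10, "dy": 0.7, "dz": 0, "ax": 0, "ay": 0, "az": 0}, {"dx": 20, "dy": 0, "dz": 0, "ax": 0, "ay": 0, "az": 0}, {"dx": 30, "dy": 0, "dz": 0, "ax": 0, "ay": 0, "az": 0}, {"dx": 30, "dy": 0, "dz": 0, "ax": 0, "ay": 0, "az": 0}, {"dx": 20, "dy": 0, "dz": 0, "ax": 0, "ay": 0, "az": 0}, {"dx": 9.8, "dy": 0, "dz": 0, "ax": 0, "ay": 0, "az": 0}, {"dx": 0, "dy": 0, "dz": 15, "ax": 0, "ay": 0, "az": 0}, {"dx": 0, "dy": 0, "dz": 15, "ax": 0, "ay": 0, "az": 0}, {"dx": 0, "dy": 0, "dz": 8, "ax": 0, "ay": 0, "az": 0}, {"dx": 0, "dy": 0, "dz": 4, "ax": 0, "ay": 0, "az": 0}])

```text
time: 18.75
position: [504.3, -204.7, 84.5]
tcp_rot: [3.14, -0.106, -0.001]
force: [1.0, 0.9, -3.0]
gripper_width: 32.2
```

send_rows(deltas=[{"dx": 0, "dy": 0, "dz": 0, "ax": 0, "ay": 0, "az": 0}, {"dx": 0, "dy": 0, "dz": 0, "ax": 0, "ay": 0, "az": 0}, {"dx": 0, "dy": 0, "dz": 0, "ax": 0, "ay": 0, "az": 0}, {"dx": 0, "dy": 0, "dz": 0, "ax": 0, "ay": 0, "az": 0}])

```text
time: 19.25
position: [505.0, -204.7, 85.3]
tcp_rot: [3.14, -0.106, 0.001]
force: [0.8, -0.4, -4.0]
gripper_width: 31.8
```

```bash
python3 snap.py w9; python3 - <<'E'
from h import *
a=cv2.imread("pics/w9.png")
u=cv2.resize(a[105:155,232:282],None,fx=11,fy=11,interpolation=cv2.INTER_CUBIC)
cv2.imwrite("pics/w9c.png",u)
s=robot.get_state();t=np.array([385.59,-195.314,0])+Ro.from_rotvec([0,0,np.radians(-3.795)]).apply([119.8,-.7,0]);print(t,tomat(t-s["position"],s))
E
```

```text
[ 504.99958349 -204.74881493   85.3493065 ] yaw -3.8837196087054346 z [ 3.65051107e-04 -1.29734784e-04 -9.99999925e-01] [-1.61916447e-02 -8.59551059e-02 -2.66474524e-01  1.25860728e-04
 -1.38990981e+00  1.51918164e+00] 19.25 31.834700233242593 [ 0.83387807 -0.36853028 -3.9578778 ]
[ 505.08097753 -203.94164677    0.        ] [ 4.84872529e-02 -8.32135825e-01  8.52954291e+01]
```

View pics/w9c.png

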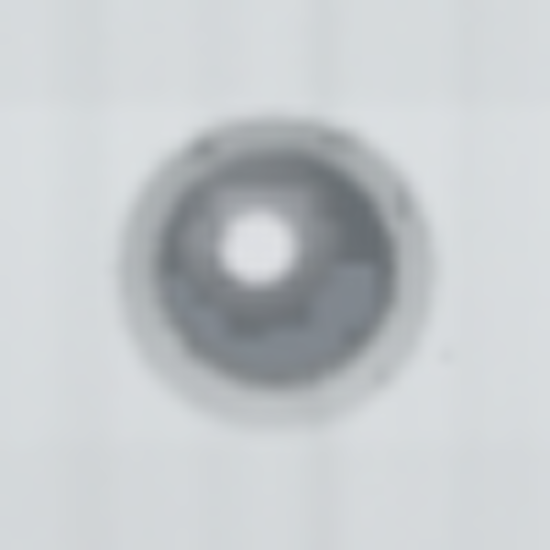

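Through the front hole the dowel tip shows at crop (257,248), against the hole's rim centre at (277,270). It's inside the hole with a small offset, which I'll quantify.

```bash
python3 - <<'E'
from h import *
st=dict(position=np.zeros(3),tcp_rot=np.zeros(3))
f=lambda p:(np.array(p)+.5)/11-.5+[232,105]
print("dowel",at_z("wrist",f([(257,248)]),85.2-60,st),"hole",at_z("wrist",f([(277,270)]),8,st))
E
```

```text
dowel [[55.81721967 -0.55545396 25.2       ]] hole [[56.10385267  0.60927939  8.        ]]
```

send_rows(deltas=[{"dx": -0.2, "dy": -1.0, "dz": 0, "ax": 0, "ay": 0, "az": 0}, {"dx": 0, "dy": 0, "dz": 2, "ax": 0, "ay": 0, "az": 0}, {"dx": 0, "dy": 0, "dz": 3, "ax": 0, "ay": 0, "az": 0}, {"dx": 0, "dy": 0, "dz": 3, "ax": 0, "ay": 0, "az": 0}, {"dx": 0, "dy": 0, "dz": 0, "ax": 0, "ay": 0, "az": 0}, {"dx": 0, "dy": 0, "dz": 0, "ax": 0, "ay": 0, "az": 0}])

```text
time: 20.05
position: [504.8, -203.8, 77.2]
tcp_rot: [3.14, -0.106, -0.0]
force: [0.4, -0.3, -3.5]
gripper_width: 31.9
```

send_rows(deltas=[{"dx": 0, "dy": 0, "dz": 2, "ax": 0, "ay": 0, "az": 0}, {"dx": 0, "dy": 0, "dz": 2, "ax": 0, "ay": 0, "az": 0}, {"dx": 0, "dy": 0, "dz": 1, "ax": 0, "ay": 0, "az": 0}, {"dx": 0, "dy": 0, "dz": 0, "ax": 0, "ay": 0, "az": 0}, {"dx": 0, "dy": 0, "dz": 0, "ax": 0, "ay": 0, "az": 0}])

```text
time: 20.68
position: [504.8, -203.7, 72.2]
tcp_rot: [3.14, -0.106, 0.0]
force: [-0.3, -0.2, -3.9]
gripper_width: 31.8
```

send_rows(deltas=[{"dx": 0, "dy": 0, "dz": 1.5, "ax": 0, "ay": 0, "az": 0}, {"dx": 0, "dy": 0, "dz": 1.5, "ax": 0, "ay": 0, "az": 0}, {"dx": 0, "dy": 0, "dz": 1, "ax": 0, "ay": 0, "az": 0}, {"dx": 0, "dy": 0, "dz": 1, "ax": 0, "ay": 0, "az": 0}, {"dx": 0, "dy": 0, "dz": 1, "ax": 0, "ay": 0, "az": 0}, {"dx": 0, "dy": 0, "dz": 0, "ax": 0, "ay": 0, "az": 0}, {"dx": 0, "dy": 0, "dz": 0, "ax": 0, "ay": 0, "az": 0}])

```text
time: 21.55
position: [505.0, -203.9, 67.0]
tcp_rot: [3.139, -0.106, 0.001]
force: [-2.6, 2.3, 5.7]
gripper_width: 32.0
```

send_rows(deltas=[{"dx": 0, "dy": 0, "dz": 1, "ax": 0, "ay": 0, "az": 0}, {"dx": 0, "dy": 0, "dz": 1, "ax": 0, "ay": 0, "az": 0}, {"dx": 0, "dy": 0, "dz": 0.5, "ax": 0, "ay": 0, "az": 0}, {"dx": 0, "dy": 0, "dz": 0, "ax": 0, "ay": 0, "az": 0}, {"dx": 0, "dy": 0, "dz": 0, "ax": 0, "ay": 0, "az": 0}, {"dx": 0, "dy": 0, "dz": 0, "ax": 0, "ay": 0, "az": 0}])

```text
time: 22.3
position: [505.1, -203.9, 64.8]
tcp_rot: [3.139, -0.106, 0.002]
force: [-3.6, 2.5, 7.1]
gripper_width: 31.9
```

send_rows(deltas=[{"dx": 0, "dy": 0, "dz": 0.5, "ax": 0, "ay": 0, "az": 0}, {"dx": 0, "dy": 0, "dz": 0.5, "ax": 0, "ay": 0, "az": 0}, {"dx": 0, "dy": 0, "dz": 0, "ax": 0, "ay": 0, "az": 0}, {"dx": 0, "dy": 0, "dz": 0, "ax": 0, "ay": 0, "az": 0}, {"dx": 0, "dy": 0, "dz": 0, "ax": 0, "ay": 0, "az": 0}])

```text
time: 22.92
position: [505.0, -203.9, 64.5]
tcp_rot: [3.139, -0.106, 0.002]
force: [-5.6, 3.9, 10.5]
gripper_width: 31.8
```

send_rows(deltas=[{"dx": -0.4, "dy": -0.3, "dz": 0.5, "ax": 0, "ay": 0, "az": 0}, {"dx": 0, "dy": 0, "dz": 0.5, "ax": 0, "ay": 0, "az": 0}, {"dx": 0, "dy": 0, "dz": 0, "ax": 0, "ay": 0, "az": 0}, {"dx": 0, "dy": 0, "dz": 0, "ax": 0, "ay": 0, "az": 0}, {"dx": 0, "dy": 0, "dz": 0, "ax": 0, "ay": 0, "az": 0}])

```text
time: 23.55
position: [505.0, -204.0, 64.4]
tcp_rot: [3.138, -0.106, 0.004]
force: [-5.7, 3.8, 13.4]
gripper_width: 31.5
```

```bash
python3 snap.py w10; python3 - <<'E'
from h import *
import pickle
s,d=pickle.load(open("w10.pkl","rb"));print(s["moment"])
c=robot.get_calibration("wrist");T=c["tool_from_camera"];P=[]
for p in((200,130),(315,130),(200,180),(315,180),(215,110),(300,110),(257,150)):
    o,v=ray("wrist",[p],s);R=Ro.from_rotvec(s["tcp_rot"]).as_matrix()
    zc=(v@(R@T[:3,2]))[0];P.append((o+v*d[p[1],p[0]]/zc)[0])
print(np.round(P,1))
p,_=robot.capture("scene");u=cv2.resize(p[120:300,170:400],None,fx=2,fy=2)
a=cv2.imread("pics/w10.png");u2=cv2.resize(a,None,fx=.9375,fy=.9375)
cv2.imwrite("pics/fin.png",np.hstack([cv2.resize(p[90:290,180:340],(320,400),interpolation=2),cv2.resize(a[:,60:452],(408,400))]))
E
```

```text
[ 505.00040115 -203.95057746   64.37868859] yaw -3.863835216391557 z [ 0.00235417 -0.00162872 -0.9999959 ] [-0.01355394 -0.07834055 -0.29867209  0.00163709 -1.34808903  1.51655213] 23.55 31.5087231003795 [-5.6948936   3.81202617 13.39223774]
[ 1.37434257  2.17776363 -0.04080569]
[[ 563.1 -175.1   56. ]
 [ 558.5 -242.3   56.8]
 [ 532.8 -171.8   55.9]
 [ 528.2 -241.5   56.5]
 [ 574.  -185.1   56. ]
 [ 570.6 -234.    56.7]
 [ 548.6 -207.7   56. ]]
```

View pics/fin.png

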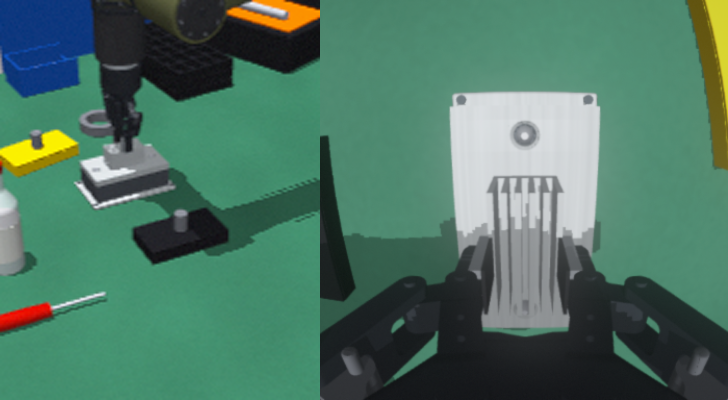

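The scene half shows the upper half closed on the lower half, with the lid flat beside it and the bottle, screwdriver and tape roll in place. The wrist half shows the dowel centred in the front hole. Depth puts the plate top at 56.0–56.8 (flush is 56). I'll press a little harder and ease off the side load.

send_rows(deltas=[{"dx": -0.7, "dy": -0.5, "dz": 1, "ax": 0, "ay": 0, "az": 0}, {"dx": -0.6, "dy": -0.4, "dz": 1, "ax": 0, "ay": 0, "az": 0}, {"dx": 0, "dy": 0, "dz": 1, "ax": 0, "ay": 0, "az": 0}, {"dx": 0, "dy": 0, "dz": 0, "ax": 0, "ay": 0, "az": 0}, {"dx": 0, "dy": 0, "dz": 0, "ax": 0, "ay": 0, "az": 0}, {"dx": 0, "dy": 0, "dz": 0, "ax": 0, "ay": 0, "az": 0}])

```text
time: 24.4
position: [505.1, -204.0, 64.3]
tcp_rot: [3.136, -0.105, 0.01]
force: [-7.4, 2.3, 22.1]
gripper_width: 32.2
```

```bash
python3 snap.py w11; python3 - <<'E'
from h import *
import pickle
s,d=pickle.load(open("w11.pkl","rb"));print(s["moment"])
c=robot.get_calibration("wrist");T=c["tool_from_camera"];R=Ro.from_rotvec(s["tcp_rot"]).as_matrix()
g=[(x,y) for y in range(105,185,4) for x in list(range(196,225,4))+list(range(290,318,4))]
o,v=ray("wrist",g,s);zc=v@(R@T[:3,2]);P=o+v*(np.array([d[y,x] for x,y in g])/zc)[:,None]
P=P[abs(P[:,2]-56)<3];P-= [505,-204,0]
print(len(P),np.linalg.lstsq(np.c_[P[:,:2],np.ones(len(P))],P[:,2],rcond=None)[0])
E
```

```text
[ 505.11237977 -203.97465976   64.32324035] yaw -3.8438946267819465 z [ 0.006282   -0.00408536 -0.99997192] [-0.01185128 -0.08259487 -0.30367515  0.00411663 -1.34338784  1.51463162] 24.4 32.229260510404686 [-7.38779549  2.2648549  22.10503999]
[1.20874702 2.67394042 0.02973949]
292 [5.86314901e-03 9.76970100e-04 5.59978137e+01]
```

```bash
python3 -c "
from station import robot
print(robot.job_done());s=robot.get_state();print(s['position'],s['force'],s['time'])"
```

```text
the job is handed in; nothing more can be done
None
the job is handed in; nothing more can be done
```

The job is handed in at about 24.5 s of the 61 s allowed, with the gripper still holding the two halves pressed together.

**What I did:** I lifted the dust lid by its knob and set it down on the free bench at about (503, 5), knob up; it touched with only a few newtons. I then gripped the upper half by its fin block, centred its holes over the dowels using the wrist camera and lowered it. I pressed it down through the sprung plate until it stopped.

**Last checks:**
- **Flush:** the camera depth puts the top of the upper half at 56.0 mm, which is the flush height (44 + 12). A further 3 mm of commanded press moved the tool only 0.1 mm.
- **Force:** the press was about 22 N downward on the tool.
- **Dowel:** one dowel shows centred in the front hole; the rear one I did not see clearly.
- **Other objects:** the last scene picture shows the lid flat on the bench, and the bottle, screwdriver and tape roll where they were.

**What disagreed:**
- **Side load:** about 7 N remained. Easing it did not clear it, and the tool tilted by about 0.4°.
- **Tilt:** the fitted plate slope was 0.006 along x. A similar slope showed while the part hung free, so I took it as camera error.
- **Gripper width:** it read 2–4 mm under the true sizes (21 for 24 mm and 32 for 36 mm), but both grips held.

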